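Check off three waiting prescriptions by tapping their pads in order

ROBOT

A 6-joint arm with a two-finger parallel gripper is mounted at the origin on a cart in front of the work surface, level with it; the furniture and walls round the work are solid. World frame = base frame: x ahead of the robot, y to its left, z up, the work surface at z = 0. Lengths are in m, angles in rad, forces in N, time in s.
With the tool pointing down it reaches from about 0.35 to 0.925 m from the base axis. Payload 6.4 kg.
Tool frame: the origin (TCP) lies on the centre line of the jaws, within the pads' length; the fingertips stand 8 mm ahead of it and the grasp point (between the pads) lies 11 mm behind it; y points along the fingers, x is the direction in which the jaws open and shut, and the axes are right-handed (so a half turn about y gives the same grasp; the last joint's range is limited). The gripper opens to 85 mm and grips with 20 to 120 N. Pads are 22 mm wide; open, the fingers measure 114 mm over their backs; the gripper's body (76 mm by 85 mm) begins 54 mm behind the grasp point. The pads swing forward as they close: fully open they stand 13 mm farther back than shut.
Start: joints at [0.979, 0.245, 1.558, -0, 1.339, -0.174], TCP at [0.264, 0.594, 0.239] pointing down, gripper open.
Joint ranges: [-3.13, 3.13], [-1.02, 2.26], [0.13, 2.54], [-0.95, 4.09], [0.21, 2.88], [-2.74, 2.74]. Speed limits (rad/s): [2.57, 2.57, 3.14, 3.14, 3.14, 3.14].

INTERFACE

Orientations are given as a unit quaternion [x, y, z, w].
In Python, from cell import bot gives the robot as it stands.
- The arm moves only by the shell command python3 -m jog 'ROWS' [OPENING] [FORCE]. ROWS is JSON, a list of rows, each a list of 4 numbers: the shift along the tool's x, y, z in m, then the turn about the tool's y in rad. A call has 1 to 12 rows; each row shifts and turns the commanded pose from where the row before left it, along the tool's axes as they then stand; what a row does not reach is not made up. A row lasts 1/12 s, in which the tool goes at most 41.7 mm and 7.16 degrees, less where a joint would pass 70% of its speed; a pose out of reach is approached as far as the arm can. A call is refused whole if a number of a shift passes 0.0417 or a number of a turn 0.125, either way. A call with a gripper value outside its range is refused whole. OPENING is the closure, from 0 (fully open) to 1 (shut), set as the call begins (- or left out, the last holds). The fingers move at their own pace and stop on an object; FORCE is the grip in N (left out, the last holds). Time passes only in rows, so rows that do not move let the fingers close. It gives the time, the measured TCP pose, the force and the opening at its end, in the units of the state.
- bot.sense(): the state, without advancing time (a new reading comes with each control period).
- bot.read_camera(name): name is "scene" or "top" or "wrist"; returns a dict with "img" (420x560x3 uint8, red, green, blue), "vertical_fov" (degrees; the focal length in pixels is half the picture's height over the tangent of half this angle, whatever the lens; pixels are square), "cx", "cy" (the principal point, pixels), "R" (3x3) and "t" (3): a world point X has camera coordinates R X + t; the wrist camera has in their place "mount" (4x4, takes a point from camera to tool coordinates, whose origin is the TCP and whose axes are the tool frame's). Camera axes: x right, y down, z forward; pixel columns grow to the right and rows downward; lengths in m; the calibration is good to about 2 mm. A picture is of the moment at which its call begins: read the wrist's pose just before it. There is no depth.
- bot.close_job(): hands the job in, once; it reports no verdict.
Trained networks look in a picture, given as the dict that the camera call returned (one of the last four; its "shot" number tells which), for a name from the list of things; names that differ only in an ending like _2 or _b are one class to them, and where a whole thing is asked for, a point or a joint stands for the part that bears it (a point fixed in the world has none). Each returns a list of dicts, best first, with "confidence" (0 to 1); they miss things now and then, are a little off and sometimes report something else, mostly with a low value. They report only what shows in the picture. A call takes as long as a camera call. They do not tell look-alikes from the thing itself.
- bot.cut_out(target, picture): "pixels" (420x560 bool, what is visible of it) and "point" ([column, row] in pixels, amid what is visible of it).
- bot.landmark_of(target, picture): "point" ([column, row] in pixels: a listed point, or the origin of a listed thing).
The state is a dict: "time": time; "joint_positions": joint angles; "dq": joint speeds; "effort": joint torques, N m; "position": TCP position; "eef_rot": TCP orientation; "wrist_force": force on the tool from outside, world axes, zero at the start; "wrist_torque": the same for the moment, N m; "finger_gap": finger opening in m.
Only numpy, scipy, OpenCV 4.12 (cv2) and the standard library are available. Lean on these libraries where they do the work, as an engineer would, in place of code of your own. Each camera call takes 0.05 s, during which the arm holds its last target.

TASK

Check off the three waiting prescriptions in the order in which they will be collected: with a fingertip lightly tap down the green pad on the amber jar's stand first, then the pad on the white bottle's stand, and last the pad on the amber vial's stand. Each pad must stay clearly pushed down, without being pressed hard. The containers stay standing where they are, and nothing is picked up or pushed aside.

Things in the scene. Friction and masses are not known exactly. Their poses are not given: they have to be found in the camera images.
- amber_jar: wide amber jar with a white lid, 68 mm across, 92 mm tall; loose, standing upright on the rear part of its order stand. Origin: centre of its underside, z up.
- stand_jar: the order stand that carries the amber jar; fixed. A white plate 170 x 94 x 10 mm; a grey housing 66 x 66 mm, its top 32 mm above the worktop, stands near the end towards the robot and carries the round green pad. Origin: centre of the plate's underside, on the worktop; its x axis points from the pad to the container (pad axis at x = -45 mm, container at about x = +40 mm), z up. The three stands look the same; only the container tells them apart.
- pad_jar_top (a point): centre of the top face of the green push pad on the amber jar's stand; it goes down with the pad. The pad is a disc 41 mm across; untouched, its top is 52 mm above the worktop and 20 mm above the housing; it moves straight down.
- pad_jar (a joint): how far the pad on the amber jar's stand has been pushed down, m: 0 = up (not checked off), 0.016 = hard stop. It slides against about 3 N and stays where it is left (no spring). It counts as checked off once it is more than 5 mm down, so about 9 mm is a good tap; pressing on hard against the stop (over 15 N) is too rough.
- white_bottle: white tablet bottle with a white cap, 48 mm across (its cap up to 54 mm), 88 mm tall (other bottles that stand on no stand, at the left, are not meant); loose, standing upright on the rear part of its order stand. Origin: centre of its underside, z up.
- stand_bottle: the order stand that carries the white bottle; fixed. A white plate 170 x 94 x 10 mm; a grey housing 66 x 66 mm, its top 32 mm above the worktop, stands near the end towards the robot and carries the round green pad. Origin: centre of the plate's underside, on the worktop; its x axis points from the pad to the container (pad axis at x = -45 mm, container at about x = +40 mm), z up. The three stands look the same; only the container tells them apart.
- pad_bottle_top (a point): centre of the top face of the green push pad on the white bottle's stand; it goes down with the pad. The pad is a disc 41 mm across; untouched, its top is 52 mm above the worktop and 20 mm above the housing; it moves straight down.
- pad_bottle (a joint): how far the pad on the white bottle's stand has been pushed down, m: 0 = up (not checked off), 0.016 = hard stop. It slides against about 3 N and stays where it is left (no spring). It counts as checked off once it is more than 5 mm down, so about 9 mm is a good tap; pressing on hard against the stop (over 15 N) is too rough.
- amber_vial: slim open amber-yellow vial part filled with tablets, 36 mm across, 84 mm tall; loose, standing upright on the rear part of its order stand. Origin: centre of its underside, z up.
- stand_vial: the order stand that carries the amber vial; fixed. A white plate 170 x 94 x 10 mm; a grey housing 66 x 66 mm, its top 32 mm above the worktop, stands near the end towards the robot and carries the round green pad. Origin: centre of the plate's underside, on the worktop; its x axis points from the pad to the container (pad axis at x = -45 mm, container at about x = +40 mm), z up. The three stands look the same; only the container tells them apart.
- pad_vial_top (a point): centre of the top face of the green push pad on the amber vial's stand; it goes down with the pad. The pad is a disc 41 mm across; untouched, its top is 52 mm above the worktop and 20 mm above the housing; it moves straight down.
- pad_vial (a joint): how far the pad on the amber vial's stand has been pushed down, m: 0 = up (not checked off), 0.016 = hard stop. It slides against about 3 N and stays where it is left (no spring). It counts as checked off once it is more than 5 mm down, so about 9 mm is a good tap; pressing on hard against the stop (over 15 N) is too rough.
- paper_cup: small pale paper dose cup, open, 37 mm across, 29 mm tall, standing loose on the worktop behind the stands; not part of the job. Origin: centre of its underside.
Not all that is in view belongs to the job. What is meant by the amber_vial is not blue, and is the smaller of those in its own colour.

How it is judged:
On the way, in this order (a step that is already met when the one before it is completed fails the run):
1. the pad on the amber jar's stand has been tapped down more than 5 mm (value of joint pad_jar above 0.005 m), for 0.1 s.
2. the pad on the white bottle's stand has been tapped down more than 5 mm (value of joint pad_bottle above 0.005 m), for 0.1 s.
3. the pad on the amber vial's stand has been tapped down more than 5 mm (value of joint pad_vial above 0.005 m), for 0.1 s.
At the end, for the whole second after the job is handed in: All three pads are and stay more than 5 mm down; the jar, the bottle and the vial stand at rest, upright (within 0.2 rad), within 15 mm of where they stood (value of joint each of pad_jar, pad_bottle, pad_vial above 0.005 m and distance of each of amber_jar, white_bottle, amber_vial from where it was at the start of the episode below 0.015 m and angle between each of amber_jar, white_bottle, amber_vial's own z axis and vertical below 0.2 rad and linear speed of each of amber_jar, white_bottle, amber_vial below 0.02 m/s); the robot touches nothing.
It fails at once if the bottle's or the vial's pad is pushed down (over 3 mm) before the jar's pad (value of joint pad_jar below 0.005 m and value of joint any of pad_bottle, pad_vial above 0.003 m).
It fails at once if the vial's pad is pushed down (over 3 mm) before the bottle's pad (value of joint pad_bottle below 0.005 m and value of joint pad_vial above 0.003 m).
It fails at once if a pad or its stand is pressed with more than 15 N (contact force between any of the arm, the fingers and stand_jar above 15 N or contact force between any of the arm, the fingers and stand_bottle above 15 N or contact force between any of the arm, the fingers and stand_vial above 15 N).
It fails at once if a container is lifted, pushed more than 15 mm or tipped (distance of any of amber_jar, white_bottle, amber_vial from where it was at the start of the episode above 0.015 m or angle between any of amber_jar, white_bottle, amber_vial's own z axis and vertical above 0.2 rad).
It fails at once if the paper cup is lifted or pushed more than 30 mm (distance of paper_cup from where it was at the start of the episode above 0.03 m).
It also fails if it takes over 51 s, if anything falls off the work surface, if the arm or the gripper's body presses on something with over 40 N, if the wrist force passes 120 N, or if a joint passes its speed limit or range.

## Working session

There is one attempt and no reset: what is moved stays moved. The work goes in short steps, Python scripts to look and compute and a shell command to move; the robot and the scene stay as the last step left them, time stands still between calls to the robot, and variables do not carry over. Pictures are saved under pics/ and viewed, and the job is handed in when it is done.

```bash
mkdir -p pics; ls
python3 - <<'E'
from cell import bot
import cv2
print(bot.sense())
for n in ["scene","top"]:
    p=bot.read_camera(n); cv2.imwrite(f"pics/{n}0.png",p["img"][:,:,::-1]); print(n,p["vertical_fov"],p["cx"],p["cy"],p["R"],p["t"])
    for k in ["amber_jar","white_bottle","amber_vial","pad_jar_top","pad_bottle_top","pad_vial_top"]:
        print(k,[(d["point"],round(d["confidence"],2)) for d in bot.landmark_of(k,p)])
E
```

```text
pics
{'time': 0.0, 'joint_positions': array([ 9.78842506e-01,  2.45783611e-01,  1.55901945e+00, -2.93431546e-05,
        1.33873818e+00, -1.74111137e-01]), 'dq': array([-9.09079631e-04,  9.10993765e-04,  5.30596800e-04,  9.78187418e-04,
        4.68057898e-05,  1.65298002e-04]), 'effort': array([-3.90852892e-04, -4.29501915e+01, -3.26128829e+01, -1.16945462e-04,
        5.33117505e-03, -1.72767324e-05]), 'position': array([0.26345724, 0.5936081 , 0.23819689]), 'eef_rot': array([ 0.59310749,  0.38479706, -0.38605697, -0.59254935]), 'wrist_force': array([ 0.49584742,  0.88973107, -0.83277779]), 'wrist_torque': array([-0.00012416,  0.02726893,  0.01137362]), 'finger_gap': 0.08520324392409392}
scene 49.30723167540515 280.0658855221342 210.91072455396295 [[ 0.81437766 -0.58021208 -0.01195712]
 [-0.44179697 -0.60647686 -0.6610607 ]
 [ 0.37630369  0.54363568 -0.75023715]] [-0.5453979   0.18318129  0.8717994 ]
amber_jar [([266.0, 203.8], 0.78)]
white_bottle [([234.2, 154.8], 0.72)]
amber_vial [([361.6, 298.3], 0.85), ([403.7, 281.2], 0.79)]
pad_jar_top [([228.8, 204.4], 0.55), ([290.2, 256.9], 0.2)]
pad_bottle_top [([201.1, 150.9], 0.82)]
pad_vial_top [([294.4, 258.5], 0.92), ([251.0, 212.8], 0.31)]
top 46.9445144335349 280.4214134623767 207.9812881912301 [[ 0.02503205 -0.99942897  0.02269631]
 [-0.99757518 -0.02644756 -0.06437609]
 [ 0.06493959 -0.02102981 -0.99766758]] [-0.17116803  0.55851889  1.16812103]
amber_jar [([258.6, 206.5], 0.81)]
white_bottle [([181.6, 188.3], 0.73)]
amber_vial [([329.4, 199.6], 0.76), ([372.6, 202.9], 0.75), ([385.1, 165.2], 0.53)]
pad_jar_top [([246.5, 234.9], 0.69), ([173.6, 208.3], 0.35)]
pad_bottle_top [([169.0, 223.1], 0.66)]
pad_vial_top [([333.2, 237.8], 0.69)]
```

View pics/scene0.png

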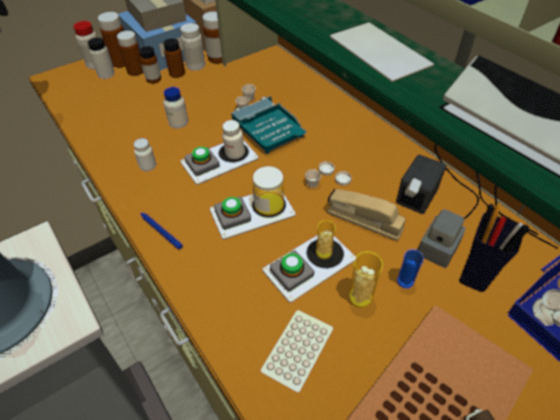

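View pics/top0.png

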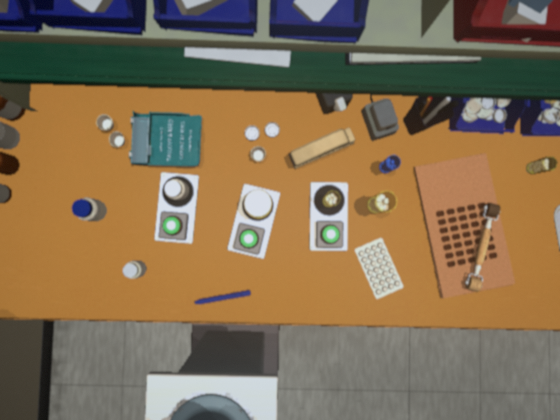

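```bash
cat > h.py <<'E'
import numpy as np
def ray(p,uv,z):
    f=p["img"].shape[0]/2/np.tan(np.radians(p["vertical_fov"])/2)
    R=np.array(p["R"]);t=np.array(p["t"])
    c=-R.T@t; d=R.T@np.array([(uv[0]-p["cx"])/f,(uv[1]-p["cy"])/f,1])
    return c+d*(z-c[2])/d[2]
E
python3 - <<'E'
from cell import bot
import cv2,numpy as np
from h import ray
boxes={"top":(130,150,430,270),"scene":(160,110,420,320)}
ims=[]
for n in ["top","scene"]:
    p=bot.read_camera(n); im=p["img"]; a,b,c,d=boxes[n]
    ims.append(cv2.resize(im[b:d,a:c,::-1],(750,int(750*(d-b)/(c-a))),interpolation=cv2.INTER_CUBIC))
    h=cv2.cvtColor(im,cv2.COLOR_RGB2HSV)
    m=((h[...,0]>45)&(h[...,0]<80)&(h[...,1]>110)&(h[...,2]>60)).astype(np.uint8); 
    N,l,s,ce=cv2.connectedComponentsWithStats(m)
    for i in range(1,N):
        if 40<s[i,4]<2000: print(n,"green",s[i],ce[i].round(1),ray(p,ce[i],.052).round(4))
    for k in ["pad_jar","pad_bottle","pad_vial"]:
        for d in bot.landmark_of(k+"_top",p): print(n,k,d["point"],round(d["confidence"],2),ray(p,d["point"],.052).round(4))
    for k in ["stand_jar"]:
        for d in bot.landmark_of(k,p): print(n,k,d["point"],round(d["confidence"],2),ray(p,d["point"],.0).round(4))
cv2.imwrite("pics/ct.png",ims[0]);cv2.imwrite("pics/cs.png",ims[1])
E
```

```text
top green [299  53  71  28 634] [332.5  64.8] [ 0.9143 -0.2745  0.052 ]
top green [503  90  57   5 134] [530.4  92.6] [ 0.861  -0.7632  0.052 ]
top green [163 217  17  17 109] [171.5 224.9] [0.5135 0.1014 0.052 ]
top green [323 227  16  15  71] [330.  234.3] [ 0.5008 -0.2759  0.052 ]
top green [241 231  15  16  81] [247.7 238.3] [ 0.4863 -0.0801  0.052 ]
top pad_jar [250.8, 237.2] 0.62 [ 0.4892 -0.0874  0.052 ]
top pad_bottle [333.1, 214.4] 0.6 [ 0.5486 -0.2825  0.052 ]
top pad_bottle [170.9, 226.2] 0.56 [0.5105 0.1027 0.052 ]
top pad_vial [332.7, 233.8] 0.76 [ 0.5022 -0.2824  0.052 ]
top pad_vial [258.8, 205.1] 0.62 [ 0.5662 -0.1042  0.052 ]
top stand_jar [252.5, 222.8] 0.93 [ 0.5252 -0.0886  0.    ]
scene green [372  20  14  10  41] [378.6  24.2] [1.2829 0.3088 0.052 ]
scene green [390  32  27  17 107] [404.  40.] [1.2749 0.188  0.052 ]
scene green [192 147  17  14 122] [200.5 154.9] [0.5071 0.0927 0.052 ]
scene green [222 197  19  17 174] [231.2 206. ] [ 0.4811 -0.0879  0.052 ]
scene green [281 253  22  21 222] [291.5 264.3] [ 0.4958 -0.2823  0.052 ]
scene pad_jar [231.2, 202.8] 0.8 [ 0.4859 -0.0802  0.052 ]
scene pad_bottle [199.6, 150.5] 0.62 [0.513  0.1077 0.052 ]
scene pad_vial [293.6, 259.1] 0.63 [ 0.5062 -0.2751  0.052 ]
scene stand_jar [249.7, 211.1] 0.81 [ 0.5272 -0.0827  0.    ]
```

View pics/ct.png

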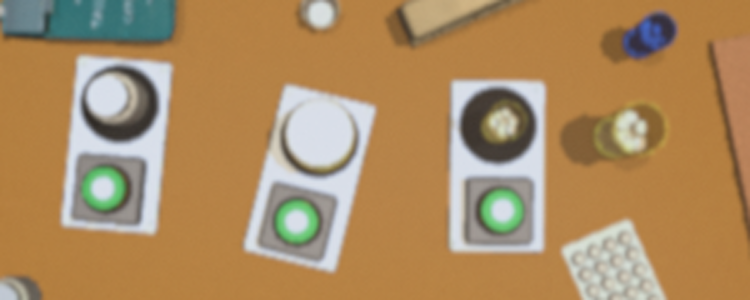

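View pics/cs.png

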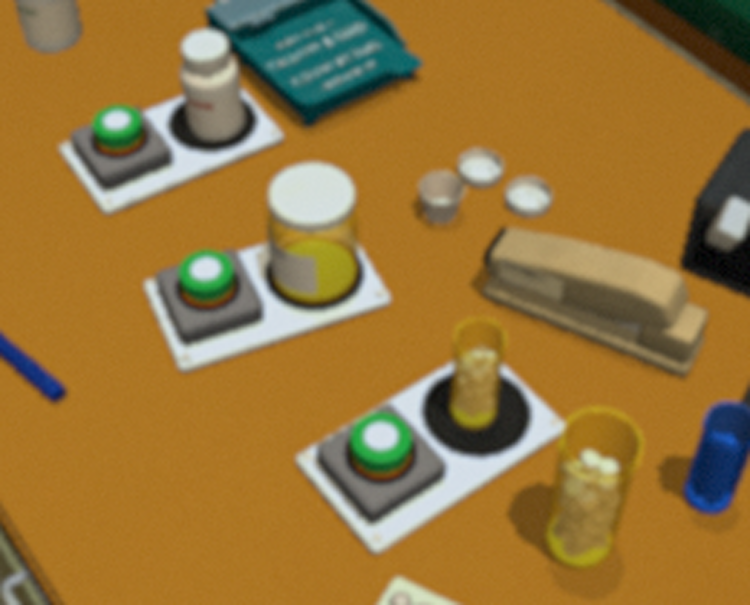

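```bash
cat >> h.py <<'E'
from scipy.spatial.transform import Rotation as Ro
T={"jar":(.487,-.082),"bottle":(.512,.102),"vial":(.502,-.278)}
def go(s,xyz):
    R=Ro.from_quat(s["eef_rot"]).as_matrix(); d=np.array(xyz)-s["position"]
    return R.round(3), (R.T@d).round(4)
E
python3 - <<'E'
from cell import bot
from h import *
s=bot.sense(); print(*go(s,(*T["jar"],.2)))
E
```

```text
[[ 0.406 -0.    -0.914]
 [ 0.914 -0.     0.406]
 [-0.    -1.     0.   ]] [-0.5273  0.0393 -0.4784]
```

```bash
python3 -m jog '[[0,0,0,-0.105],[0,0,0,-0.105],[0,0,0,-0.105],[0,0,0,-0.103]]' 1 20
python3 - <<'E'
from cell import bot
from h import *
s=bot.sense(); print(*go(s,(*T["jar"],.2)),s["wrist_force"])
E
```

```text
time: 1.53
position: [0.2637, 0.5941, 0.2393]
eef_rot: [-0.499, -0.501, 0.501, 0.499]
wrist_force: [0.6, -0.3, 0.5]
finger_gap: 0.039
[[-0.005 -0.    -1.   ]
 [ 1.    -0.    -0.005]
 [-0.    -1.     0.   ]] [-0.6773  0.0393 -0.2196] [ 0.57487753 -0.34441108  0.48704172]
```

```bash
python3 -m jog '[[-0.02,0,-0.01,0],[-0.034,0,-0.014,0],[-0.034,0,-0.014,0],[-0.034,0,-0.014,0],[-0.034,0,-0.014,0],[-0.034,0,-0.014,0],[-0.034,0,-0.014,0],[-0.034,0,-0.014,0],[-0.034,0,-0.014,0],[-0.034,0,-0.014,0],[-0.034,0,-0.014,0],[-0.034,0,-0.014,0]]'
python3 - <<'E'
from cell import bot
from h import *
s=bot.sense(); print(*go(s,(*T["jar"],.2)),s["wrist_force"])
E
```

```text
time: 2.53
position: [0.4282, 0.1985, 0.2396]
eef_rot: [0.5, 0.5, -0.5, -0.5]
wrist_force: [-0.2, 0.5, -0.9]
finger_gap: 0.0001
[[-0.     0.001 -1.   ]
 [ 1.     0.    -0.   ]
 [ 0.    -1.    -0.001]] [-0.2805  0.0396 -0.0587] [-0.19411136  0.47679341 -0.89760162]
```

```bash
python3 -m jog '[[-0.034,0,-0.008,0],[-0.034,0,-0.008,0],[-0.034,0,-0.008,0],[-0.034,0,-0.008,0],[-0.034,0,-0.008,0],[-0.034,0,-0.008,0],[-0.034,0.01,-0.004,0],[-0.025,0.015,0,0],[-0.015,0.015,0,0],[0,0,0,0],[0,0,0,0]]'
python3 - <<'E'
from cell import bot
from h import *
import cv2
s=bot.sense(); print(*go(s,(*T["jar"],.2)),s["wrist_force"],s["joint_positions"])
p=bot.read_camera("wrist"); cv2.imwrite("pics/w1.png",p["img"][:,:,::-1]); print(p["mount"],p["vertical_fov"])
E
```

```text
time: 3.45
position: [0.4793, -0.0781, 0.1987]
eef_rot: [-0.5, -0.499, 0.5, 0.501]
wrist_force: [-0.3, -0.1, -0.5]
finger_gap: 0.0002
[[ 0.001 -0.002 -1.   ]
 [ 1.     0.001  0.001]
 [ 0.001 -1.     0.002]] [-0.0039 -0.0014 -0.0077] [-0.27531814 -0.08196825 -0.48294022] [-3.95565949e-01 -1.05387081e-01  2.00456233e+00  3.38397734e-04
  1.24440172e+00 -1.96501291e+00]
[[ 9.99999859e-01 -5.30876940e-04 -4.47254067e-06  2.62379663e-04]
 [-1.46338288e-04 -2.83732427e-01  9.58903482e-01 -1.33820498e-01]
 [-5.10328751e-04 -9.58903347e-01 -2.83732465e-01  7.24129856e-02]
 [ 0.00000000e+00  0.00000000e+00  0.00000000e+00  1.00000000e+00]] 60.856261685136275
```

View pics/w1.png

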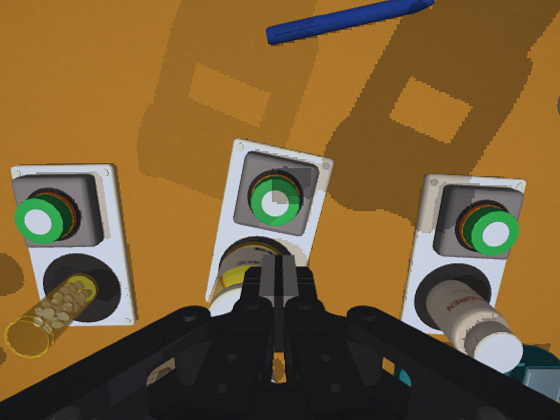

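```bash
cat >> h.py <<'E'
def wrist(bot,z=.052,name=None):
    import cv2
    s=bot.sense(); p=bot.read_camera("wrist")
    Rt=Ro.from_quat(s["eef_rot"]).as_matrix(); M=np.array(p["mount"])
    Rc=Rt@M[:3,:3]; tc=Rt@M[:3,3]+s["position"]
    p=dict(p); p["R"]=Rc.T; p["t"]=-Rc.T@tc
    if name: cv2.imwrite(name,p["img"][:,:,::-1])
    return s,p
E
python3 - <<'E'
from cell import bot
from h import *
import cv2
s,p=wrist(bot)
im=p["img"];h=cv2.cvtColor(im,cv2.COLOR_RGB2HSV)
m=((h[...,0]>45)&(h[...,0]<80)&(h[...,1]>110)&(h[...,2]>60)).astype(np.uint8)
N,l,st,ce=cv2.connectedComponentsWithStats(m)
for i in range(1,N):
    if st[i,4]>60: print(st[i],ce[i].round(1),ray(p,ce[i],.052).round(4))
for d in bot.landmark_of("pad_jar_top",p): print(d["point"],d["confidence"],ray(p,d["point"],.052).round(4))
E
```

```text
[ 250  175   49   50 1298] [274. 199.] [ 0.4826 -0.0808  0.052 ]
[  15  193   48   49 1188] [ 39.3 218.1] [ 0.4988 -0.2749  0.052 ]
[ 463  206   55   49 1488] [488.3 228.6] [0.5083 0.098  0.052 ]
[275.8, 202.9] 0.78 [ 0.4859 -0.0793  0.052 ]
```

```bash
python3 -m jog '[[-0.003,0.01,-0.005,0],[0,0.02,0,0],[0,0.025,0,0],[0,0.025,0,0],[0,0.02,0,0],[0,0.01,0,0],[0,0,0,0],[0,0,0,0],[0,0,0,0]]'
python3 -m jog '[[0,0.003,0,0],[0,0.003,0,0],[0,0.003,0,0],[0,0,0,0]]'
python3 - <<'E'
from cell import bot
from h import *
s,p=wrist(bot,name="pics/w2.png"); print(s["position"],s["wrist_force"])
E
```

```text
time: 4.35
position: [0.4862, -0.081, 0.0911]
eef_rot: [0.501, 0.501, -0.5, -0.499]
wrist_force: [-0.8, 0.3, 0.6]
finger_gap: -0.0001
time: 4.68
position: [0.4846, -0.0808, 0.0799]
eef_rot: [-0.5, -0.5, 0.5, 0.5]
wrist_force: [-0.1, -0.0, 0.5]
finger_gap: 0.0001
[ 0.48458325 -0.08077317  0.07991353] [-0.1011745  -0.01325284  0.50961858]
```

View pics/w2.png

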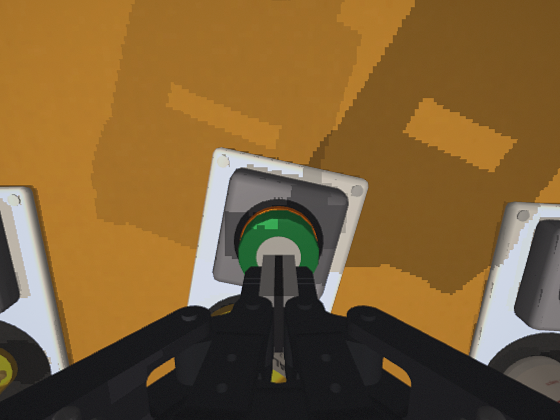

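```bash
for i in 1; do python3 -m jog '[[0,0.002,0,0],[0,0.002,0,0],[0,0.002,0,0],[0,0.002,0,0],[0,0,0,0]]'; done
python3 -m jog '[[0,0.002,0,0],[0,0.002,0,0],[0,0.002,0,0],[0,0,0,0]]'
python3 -m jog '[[0,0.002,0,0],[0,0.002,0,0],[0,0,0,0]]'
```

```text
time: 5.15
position: [0.4845, -0.0807, 0.0717]
eef_rot: [-0.5, -0.5, 0.5, 0.5]
wrist_force: [-0.3, -0.2, -1.0]
finger_gap: 0.0002
time: 5.48
position: [0.4846, -0.0808, 0.0658]
eef_rot: [-0.5, -0.5, 0.5, 0.5]
wrist_force: [-0.5, -0.5, 0.3]
finger_gap: -0.0
time: 5.73
position: [0.4846, -0.0807, 0.0619]
eef_rot: [-0.5, -0.5, 0.5, 0.5]
wrist_force: [-0.7, -0.3, 0.0]
finger_gap: -0.0002
```

```bash
python3 -m jog '[[0,0.002,0,0],[0,0.002,0,0]]'
python3 -m jog '[[0,0.0015,0,0],[0,0.0015,0,0]]'
```

```text
time: 5.9
position: [0.4851, -0.0809, 0.0584]
eef_rot: [0.5, 0.5, -0.5, -0.5]
wrist_force: [-1.4, -0.3, 2.9]
finger_gap: 0.0
time: 6.07
position: [0.4851, -0.0809, 0.0554]
eef_rot: [0.5, 0.5, -0.5, -0.5]
wrist_force: [-0.5, 0.1, 3.5]
finger_gap: -0.0002
```

```bash
python3 -m jog '[[0,0.0015,0,0],[0,0.0015,0,0]]'
python3 -m jog '[[0,0.0015,0,0],[0,0,0,0],[0,0,0,0]]'
```

```text
time: 6.23
position: [0.4851, -0.081, 0.0524]
eef_rot: [0.5, 0.5, -0.5, -0.5]
wrist_force: [-0.1, -0.5, 2.2]
finger_gap: 0.0002
time: 6.48
position: [0.4848, -0.0808, 0.0506]
eef_rot: [-0.5, -0.5, 0.5, 0.5]
wrist_force: [0.6, -0.7, 0.8]
finger_gap: -0.0001
```

Pad down ~9.5 mm. Retreat straight up, then check.

```bash
python3 -m jog '[[0,-0.005,0,0],[0,-0.01,0,0],[0,-0.025,0,0],[0,-0.04,0,0],[0,-0.04,0,0],[0,-0.03,0,0],[0,0,0,0],[0,0,0,0],[0,0,0,0]]'
python3 - <<'E'
from cell import bot
from h import *
s,p=wrist(bot,name="pics/w3.png"); print(s["position"],s["wrist_force"], go(s,(*T["bottle"],.2))[1])
E
```

```text
time: 7.23
position: [0.4844, -0.0806, 0.2005]
eef_rot: [-0.5, -0.5, 0.5, 0.5]
wrist_force: [-0.1, -0.5, 0.2]
finger_gap: 0.0001
[ 0.48435596 -0.08061286  0.20053237] [-0.05209151 -0.47489859  0.22109082] [ 0.1826  0.0006 -0.0277]
```

View pics/w3.png

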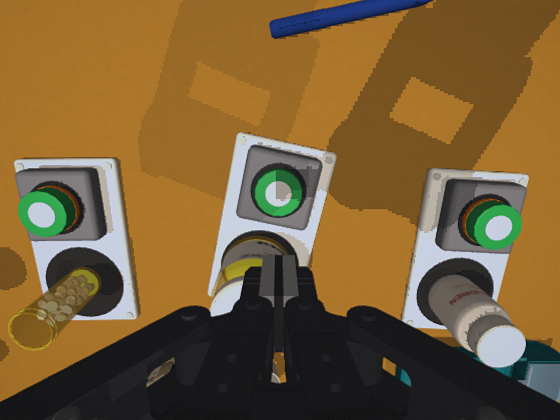

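The jar's pad (279,191) is now visibly lower than the other two, with no orange ring showing. The containers have not moved. Next is the bottle's pad.

```bash
python3 -m jog '[[0.016,0,-0.003,0],[0.03,0,-0.005,0],[0.03,0,-0.005,0],[0.03,0,-0.005,0],[0.03,0,-0.005,0],[0.03,0,-0.0035,0],[0.015,0,0,0],[0,0,0,0],[0,0,0,0]]'
python3 - <<'E'
from cell import bot
from h import *
import cv2
s,p=wrist(bot,name="pics/w4.png"); print(s["position"])
im=p["img"];h=cv2.cvtColor(im,cv2.COLOR_RGB2HSV)
m=((h[...,0]>45)&(h[...,0]<80)&(h[...,1]>110)&(h[...,2]>60)).astype(np.uint8)
N,l,st,ce=cv2.connectedComponentsWithStats(m)
for i in range(1,N):
    if st[i,4]>60: print(st[i],ce[i].round(1),ray(p,ce[i],.052).round(4))
for d in bot.landmark_of("pad_bottle_top",p): print(d["point"],d["confidence"],ray(p,d["point"],.052).round(4))
E
```

```text
time: 8.03
position: [0.5103, 0.1006, 0.199]
eef_rot: [-0.499, -0.5, 0.501, 0.5]
wrist_force: [-0.3, -0.1, 0.5]
finger_gap: 0.0003
[0.51025832 0.10057223 0.19899493]
[  33  139   50   49 1283] [ 58.  162.4] [ 0.4826 -0.0731  0.052 ]
[ 258  172   49   50 1309] [281.9 196.1] [0.5097 0.1037 0.052 ]
[284.3, 197.2] 0.97 [0.5107 0.1057 0.052 ]
```

View pics/w4.png

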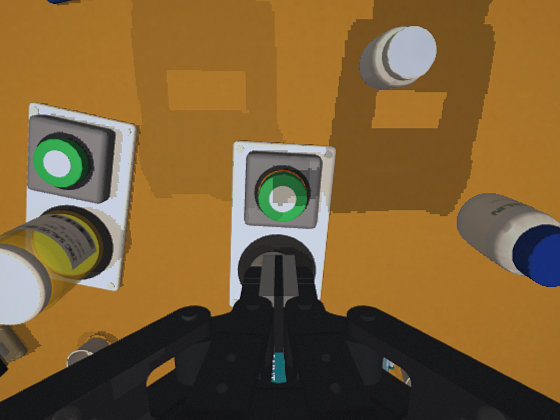

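The bottle's pad (282,196) is within 3 mm of the TCP, so I go down.

```bash
python3 -m jog '[[0.002,0.01,0,0],[0,0.025,0,0],[0,0.03,0,0],[0,0.03,0,0],[0,0.02,0,0],[0,0.012,0,0],[0,0.006,0,0],[0,0,0,0],[0,0,0,0]]'
python3 -m jog '[[0,0.002,0,0],[0,0.0015,0,0]]'
python3 -m jog '[[0,0.0015,0,0],[0,0.0015,0,0]]'
```

```text
time: 8.88
position: [0.5121, 0.1019, 0.0686]
eef_rot: [0.5, 0.5, -0.5, -0.5]
wrist_force: [0.4, -0.2, 0.1]
finger_gap: -0.0
time: 9.05
position: [0.5126, 0.1021, 0.0657]
eef_rot: [0.501, 0.501, -0.499, -0.499]
wrist_force: [0.3, 0.3, -0.1]
finger_gap: -0.0001
time: 9.22
position: [0.5118, 0.1022, 0.0618]
eef_rot: [0.5, 0.5, -0.5, -0.5]
wrist_force: [0.5, 0.2, 1.6]
finger_gap: 0.0002
```

```bash
python3 -m jog '[[0,0.002,0,0],[0,0.002,0,0]]'
python3 -m jog '[[0,0.0015,0,0],[0,0.0015,0,0]]'
```

```text
time: 9.38
position: [0.5117, 0.1022, 0.0576]
eef_rot: [0.5, 0.5, -0.5, -0.5]
wrist_force: [-0.5, 0.7, 3.1]
finger_gap: -0.0004
time: 9.55
position: [0.5117, 0.1022, 0.0545]
eef_rot: [0.5, 0.5, -0.5, -0.5]
wrist_force: [0.4, 0.7, 3.3]
finger_gap: 0.0001
```

```bash
python3 -m jog '[[0,0.0015,0,0],[0,0.0015,0,0]]'
python3 -m jog '[[0,0.001,0,0],[0,0,0,0],[0,0,0,0]]'
```

```text
time: 9.72
position: [0.5116, 0.1022, 0.0514]
eef_rot: [0.5, 0.5, -0.5, -0.5]
wrist_force: [1.0, -0.3, 2.2]
finger_gap: -0.0001
time: 9.97
position: [0.5114, 0.1021, 0.0502]
eef_rot: [0.5, 0.5, -0.5, -0.5]
wrist_force: [1.0, 0.6, 0.5]
finger_gap: -0.0001
```

```bash
python3 -m jog '[[0,-0.005,0,0],[0,-0.01,0,0],[0,-0.025,0,0],[0,-0.04,0,0],[0,-0.04,0,0],[0,-0.03,0,0],[0,0,0,0],[0,0,0,0]]'
python3 - <<'E'
from cell import bot
from h import *
s,p=wrist(bot,name="pics/w5.png"); print(s["position"],s["wrist_force"], go(s,(.501,-.277,.2))[1])
E
```

```text
time: 10.63
position: [0.5125, 0.1022, 0.2033]
eef_rot: [0.501, 0.501, -0.499, -0.499]
wrist_force: [0.1, -0.2, -0.6]
finger_gap: 0.0001
[0.5125334  0.10215612 0.20331606] [ 0.05994547 -0.20421519 -0.58427621] [-0.3792  0.0033  0.0117]
```

View pics/w5.png

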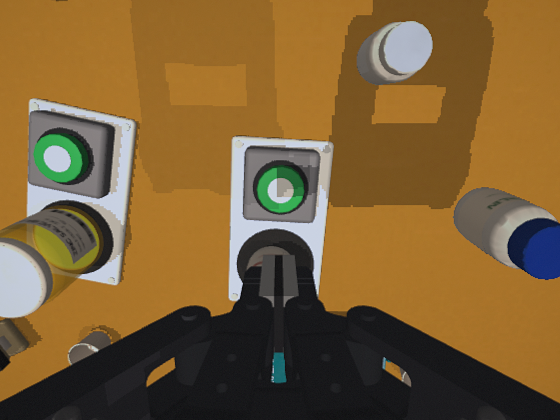

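The bottle's pad (282,188) is down, with its orange ring gone. The jar's pad (62,158) is still down. Now the vial's pad.

```bash
python3 -m jog '[[-0.02,0,0.001,0],[-0.034,0,0.001,0],[-0.036,0,0.001,0],[-0.036,0,0.001,0],[-0.036,0,0.001,0],[-0.036,0,0.001,0],[-0.036,0,0.001,0],[-0.036,0,0.001,0],[-0.036,0,0.001,0],[-0.034,0,0.001,0],[-0.025,0.003,0.001,0],[-0.014,0,0,0]]'
python3 -m jog '[[0,0,0,0],[0,0,0,0]]'
python3 - <<'E'
from cell import bot
from h import *
import cv2
s,p=wrist(bot,name="pics/w6.png"); print(s["position"])
im=p["img"];h=cv2.cvtColor(im,cv2.COLOR_RGB2HSV)
m=((h[...,0]>45)&(h[...,0]<80)&(h[...,1]>110)&(h[...,2]>60)).astype(np.uint8)
N,l,st,ce=cv2.connectedComponentsWithStats(m)
for i in range(1,N):
    if st[i,4]>60: print(st[i],ce[i].round(1),ray(p,ce[i],.052).round(4))
for d in bot.landmark_of("pad_vial_top",p): print(d["point"],d["confidence"],ray(p,d["point"],.052).round(4))
E
```

```text
time: 11.68
position: [0.4987, -0.2786, 0.1946]
eef_rot: [-0.499, -0.499, 0.5, 0.502]
wrist_force: [-0.7, -0.0, -0.5]
finger_gap: 0.0001
time: 11.85
position: [0.4997, -0.2762, 0.1958]
eef_rot: [-0.499, -0.5, 0.5, 0.501]
wrist_force: [0.7, 0.7, -1.1]
finger_gap: -0.0001
[ 0.49973814 -0.27617869  0.1958272 ]
[ 491  152   50   49 1274] [514.7 175.6] [ 0.4822 -0.0888  0.052 ]
[ 252  171   50   51 1311] [276.3 196.1] [ 0.4987 -0.2771  0.052 ]
[277.3, 201.3] 0.59 [ 0.503  -0.2763  0.052 ]
```

View pics/w6.png

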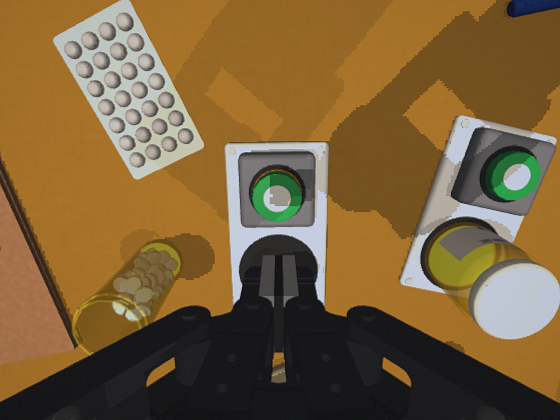

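The vial's pad (276,196) is centred. The larger vial off the stand (130,300) is well clear.

```bash
python3 -m jog '[[0,0.01,0,0],[0,0.025,0,0],[0,0.03,0,0],[0,0.03,0,0],[0,0.02,0,0],[0,0.01,0,0],[0,0.003,0,0],[0,0,0,0],[0,0,0,0]]'
python3 -m jog '[[0,0.002,0,0],[0,0.0015,0,0]]'
python3 -m jog '[[0,0.0015,0,0],[0,0.0015,0,0]]'
```

```text
time: 12.7
position: [0.5013, -0.2772, 0.0706]
eef_rot: [0.501, 0.5, -0.5, -0.499]
wrist_force: [0.2, 0.8, -0.1]
finger_gap: 0.0
time: 12.87
position: [0.5013, -0.2775, 0.0673]
eef_rot: [0.501, 0.5, -0.5, -0.499]
wrist_force: [0.3, 0.6, -0.6]
finger_gap: -0.0001
time: 13.03
position: [0.5007, -0.2771, 0.0633]
eef_rot: [0.5, 0.5, -0.5, -0.5]
wrist_force: [-0.6, 0.7, -0.2]
finger_gap: -0.0001
```

```bash
python3 -m jog '[[0,0.002,0,0],[0,0.0015,0,0]]'
python3 -m jog '[[0,0.0015,0,0],[0,0.0015,0,0]]'
python3 -m jog '[[0,0.0015,0,0],[0,0.0015,0,0]]'
```

```text
time: 13.2
position: [0.5005, -0.2769, 0.0593]
eef_rot: [0.5, 0.5, -0.5, -0.5]
wrist_force: [-0.7, 0.6, 2.2]
finger_gap: -0.0
time: 13.37
position: [0.5005, -0.2769, 0.0564]
eef_rot: [-0.5, -0.5, 0.5, 0.5]
wrist_force: [-0.3, 0.9, 2.8]
finger_gap: -0.0004
time: 13.53
position: [0.5005, -0.2769, 0.0533]
eef_rot: [-0.5, -0.5, 0.5, 0.5]
wrist_force: [-0.8, 0.8, 2.7]
finger_gap: -0.0001
```

```bash
python3 -m jog '[[0,0.0015,0,0],[0,0.001,0,0],[0,0,0,0],[0,0,0,0]]'
python3 -m jog '[[0,-0.005,0,0],[0,-0.01,0,0],[0,-0.025,0,0],[0,-0.04,0,0],[0,-0.04,0,0],[0,-0.03,0,0],[0,0,0,0],[0,0,0,0],[0,0,0,0]]'
python3 - <<'E'
from cell import bot
from h import *
import cv2
s,p=wrist(bot,name="pics/w7.png"); print(s["position"],s["wrist_force"])
p=bot.read_camera("scene"); cv2.imwrite("pics/s7.png",p["img"][:,:,::-1])
E
```

```text
time: 13.87
position: [0.5004, -0.2768, 0.0505]
eef_rot: [0.5, 0.5, -0.5, -0.5]
wrist_force: [-0.0, -0.8, 0.9]
finger_gap: -0.0001
time: 14.62
position: [0.5, -0.2765, 0.2006]
eef_rot: [-0.5, -0.5, 0.5, 0.5]
wrist_force: [-0.3, -0.0, -0.6]
finger_gap: 0.0004
[ 0.50002868 -0.27649799  0.20055386] [-0.32770733 -0.00820749 -0.62935719]
```

View pics/w7.png

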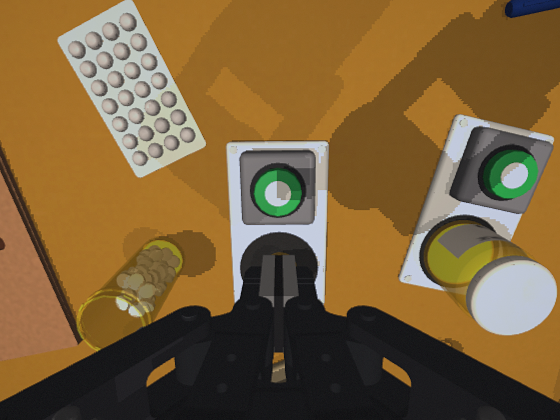

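View pics/s7.png

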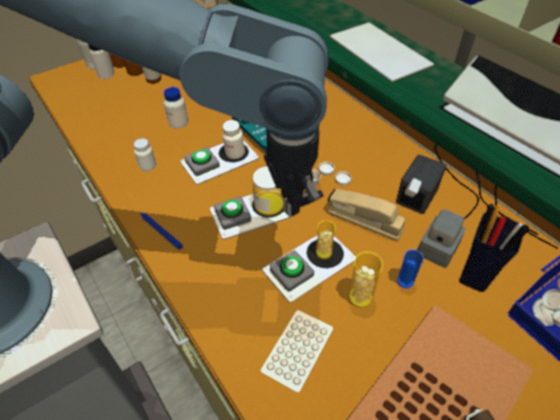

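The vial's pad (277,190) is down. In the scene view all three pads are low, the containers stand where they were, and the gripper is in free air. Handing in.

```bash
python3 -c "
from cell import bot
print(bot.close_job())"
```

```text
the job is handed in; nothing more can be done
None
```

I tapped the three green pads down with the closed fingertips in the required order: the amber jar's stand, then the white bottle's, then the amber vial's. I then handed the job in at about 15 s of the 51 s limit.

- **Depth:** from where the fingertips finished, each pad went down about 9 to 10 mm. That is past the 5 mm mark and short of the 16 mm stop. This is worked out from the arm's position, not read from the pads themselves.
- **Force:** the highest vertical force in the readings between moves was about 3.5 N, well under the 15 N limit.
- **Last checks:** the wrist and scene pictures after each tap showed the pads staying low and the containers upright and unmoved by eye. The gripper was clear at z = 0.20 m with no contact force. In the last scene picture the arm hid the paper cup, but no move went near it.

No check failed. Estimates of pad position from the different cameras disagreed by up to about 8 mm. I settled each one with the wrist camera before descending, well within the 41 mm pads. No verdict was reported at hand-in.

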